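# Put the stray bottle into the free well of the bottle rack

### The job

Two of the three liquid bottles stand in the bottle rack and one has been left out on the bench. Put the one that is out into the well of the rack that is free, standing upright and all the way down, and leave the other two bottles in their wells.

Things in the scene. Friction and masses are not known exactly. Their poses are not given: they have to be found in the camera images.
- rack: low grey rack fixed to the bench: block 76 (x) by 246 (y) by 25 mm high; three round wells, 58 mm across, at x = 0, y = -80, 0, +80 mm in its frame, right through, so a bottle in one stands at z = 0. Origin: centre of the underside, z up. Two wells hold a bottle, one is free; which varies. Bottles leave little room for open fingers along the row, but across it is free.
- bottle_a: bottle, amber with a black cap: round body 42 mm in diameter up to 75 mm, then a narrower cap fixed to it, 98 mm tall in all, 0.09 kg, rigid. Origin: centre of the underside, z up; yaw arbitrary. Stands in a well of the rack or is the one left out on the bench, near a burner, a tin and a bowl; which varies.
- bottle_b: bottle, amber with a white cap: round body 36 mm in diameter up to 70 mm, then a narrower cap fixed to it, 92 mm tall in all, 0.09 kg, rigid. Origin: centre of the underside, z up; yaw arbitrary. Stands in a well of the rack or is the one left out on the bench, near a burner, a tin and a bowl; which varies.
- bottle_c: bottle, white with a green cap: round body 40 mm in diameter up to 69 mm, then a narrower cap fixed to it, 90 mm tall in all, 0.09 kg, rigid. Origin: centre of the underside, z up; yaw arbitrary. Stands in a well of the rack or is the one left out on the bench, near a burner, a tin and a bowl; which varies.

How it is judged (in metres and radians):
At the end, for the whole second after the job is handed in: All three bottles stand in wells of the rack, one each: centre within 16 mm of a well's centre in rack x and y, underside less than 6 mm above the bench, tilted less than 0.12 rad, at rest; and the two bottles that stood in the rack are within 30 mm of where they started (x of bottle_a in the frame of rack between -0.016 and 0.016 m and height (world z) of each of bottle_a, bottle_b, bottle_c below 0.006 m and angle between each of bottle_a, bottle_b, bottle_c's own z axis and vertical below 0.12 rad and linear speed of each of bottle_a, bottle_b, bottle_c below 0.02 m/s and (y of bottle_a in the frame of rack between -0.096 and -0.064 m or y of bottle_a in the frame of rack between -0.016 and 0.016 m or y of bottle_a in the frame of rack between 0.064 and 0.096 m) and x of bottle_b in the frame of rack between -0.016 and 0.016 m and (y of bottle_b in the frame of rack between -0.096 and -0.064 m or y of bottle_b in the frame of rack between -0.016 and 0.016 m or y of bottle_b in the frame of rack between 0.064 and 0.096 m) and x of bottle_c in the frame of rack between -0.016 and 0.016 m and (y of bottle_c in the frame of rack between -0.096 and -0.064 m or y of bottle_c in the frame of rack between -0.016 and 0.016 m or y of bottle_c in the frame of rack between 0.064 and 0.096 m) and (distance of each of bottle_b, bottle_c from where it was at the start of the episode below 0.03 m or distance of each of bottle_a, bottle_c from where it was at the start of the episode below 0.03 m or distance of each of bottle_a, bottle_b from where it was at the start of the episode below 0.03 m)); the robot touches nothing.
It fails at once if a bottle that stood in the rack is taken out or moved more than 30 mm (not (distance of each of bottle_b, bottle_c from where it was at the start of the episode below 0.03 m or distance of each of bottle_a, bottle_c from where it was at the start of the episode below 0.03 m or distance of each of bottle_a, bottle_b from where it was at the start of the episode below 0.03 m)).
It also fails if it takes over 40 s, if anything falls off the work surface, if the arm or the gripper's body presses on something with over 40 N, if the wrist force passes 120 N, or if a joint passes its speed limit or range.

### The arm

A 7-joint arm with a two-finger parallel gripper is mounted at the origin on a cart in front of the work surface, level with it; the furniture and walls round the work are solid. World frame = base frame: x ahead of the robot, y to its left, z up, the work surface at z = 0. Lengths are in mm, angles in rad, forces in N, time in s.
With the tool pointing down it reaches from about 400 to 875 mm from the base axis. Payload 4.4 kg.
Tool frame: the origin (TCP) lies midway between the tips of the shut fingers; the grasp point (between the pads) lies 19 mm behind it; z points along the fingers, y is the line along which they close (so a half turn about z gives the same grasp; the last joint's range is limited). The gripper opens to 85 mm and grips with 20 to 120 N. Pads are 22 mm wide; open, the fingers measure 114 mm over their backs; the gripper's body (76 mm by 85 mm) begins 54 mm behind the grasp point. The pads swing forward as they close: fully open they stand 13 mm farther back than shut.
Start: joints at [1.155, 0.628, 0.038, 1.517, -0.027, 0.996, -0.02], TCP at [222.789, -610.641, 231.313] pointing down, gripper open.
Joint ranges: [-3.06, 3.06], [-0.37, 2.12], [-1.25, 1.32], [0.18, 2.47], [-1.1, 4.24], [0.23, 1.98], [-2.94, 2.94]. Speed limits (rad/s): [2.57, 2.57, 3.14, 3.14, 3.14, 3.14, 3.14].

### API

Orientations are given as [roll, pitch, yaw] about the fixed x, y, z axes, in that order (R = Rz(yaw) Ry(pitch) Rx(roll)).
In Python, from cell import telemetry, eyes, ctrl, finder gives the robot as it stands.
- The arm moves only by the tool move_arm, never from a script. Its argument "steps" is a list of rows, each a list of 7 numbers: the turn, a rotation vector about the world's x, y, z in degrees, then the shift along the world's x, y, z in m, then the finger opening in m, from 0 to 0.0854. A call has 1 to 5 rows; each row shifts and turns the commanded pose from where the row before left it; what a row does not reach is not made up. A row lasts 1/10 s, in which the tool goes at most 50 mm and 8.59 degrees, less where a joint would pass 70% of its speed; a pose out of reach is approached as far as the arm can. A call with a gripper value outside its range is refused whole. The fingers move at their own pace and stop on an object; the grip force is fixed at half the most. Time passes only in rows, so rows that do not move let the fingers close. It gives the time, the measured TCP pose, the force, the opening and the grip force at its end, in the units of the state.
- telemetry.read_state(): the state, without advancing time (a new reading comes with each control period).
- eyes.get_image(name): name is "scene" or "top" or "wrist"; returns (picture, depth): 480x640x3 uint8, blue, green, red; 480x640 float32, mm along the optical axis (not along the pixel's ray), 0 where there is no reading.
- eyes.calibration(name): a dict with "fx", "fy", "cx", "cy" (pixels), "distortion" ([k1, k2, p1, p2, k3] as OpenCV has them; the pictures are not rectified), "position" and "attitude" of the camera in the world. Camera axes: x right, y down, z forward; pixel columns grow to the right and rows downward; lengths in mm; the calibration is good to about 2 mm. A picture is of the moment at which its call begins: read the wrist's pose just before it. calibration takes no time and is no camera call; for the wrist camera it gives the pose at the moment of the call.
- ctrl.finish_job(): hands the job in; it is judged then, once.
Trained networks look in the newest picture that a camera, given by its name, has taken for a name from the list of things; names that differ only in an ending like _2 or _b are one class to them, and where a whole thing is asked for, a point or a joint stands for the part that bears it (a point fixed in the world has none). Each returns a list of dicts, best first, with "confidence" (0 to 1); they miss things now and then, are a little off and sometimes report something else, mostly with a low value. They report only what shows in the picture. A call takes as long as a camera call.
- finder.boxes_of(camera, name): "location" ([x, y, z] in mm, in the coordinates of the camera as it stood for that picture, good to about 4 mm: the middle of the surface that is visible of it).
- finder.cut_out(camera, name): "mask" (480x640 bool, what is visible of it).
- finder.pinpoint(camera, name): "location" ([x, y, z] in mm, in the coordinates of the camera as it stood for that picture, good to about 4 mm: a listed point, or the origin of a listed thing).
The state is a dict: "clock": time; "qpos": joint angles; "qd": joint speeds; "tau": joint torques, N m; "eef_pos": TCP position; "tool_rot": TCP orientation; "force": force on the tool from outside, world axes, zero at the start; "torque": the same for the moment, N m; "width": finger opening in mm; "gripper_force": force on a finger pad.
Only numpy, scipy, OpenCV 4.12 (cv2) and the standard library are available. Lean on these libraries where they do the work, as an engineer would, in place of code of your own. Each camera call takes 0.05 s, during which the arm holds its last target. There are 200 camera calls.

## Working session

There is one attempt and no reset: what is moved stays moved. The work goes in short steps, Python scripts to look and compute and a tool call to move; the robot and the scene stay as the last step left them, time stands still between calls to the robot, and variables do not carry over. Pictures are saved under pics/ and viewed, at most 10 in all, crops included, and the job is handed in when it is done.

Besides the shell and the picture viewer there is one more tool, called after "Request:" as a command line: name --pt "numbers of a row" for each row, then --argument value for the rest. move_arm: Moves the arm, as the interface text tells. Its arguments: {"type":"object","properties":{"steps":{"type":"array"}},"required":["steps"]}

```bash
mkdir -p pics; cat > h.py <<'E'
import numpy as np, cv2
from scipy.spatial.transform import Rotation as R
from cell import telemetry, eyes, ctrl, finder
def pose(c):
    a=np.array(c["attitude"],float)
    M=a if a.shape==(3,3) else (R.from_euler('xyz',a).as_matrix() if a.size==3 else R.from_quat(a).as_matrix())
    return M,np.array(c["position"],float)
def cloud(name,dep,c):
    K=np.array([[c["fx"],0,c["cx"]],[0,c["fy"],c["cy"]],[0,0,1.]])
    v,u=np.mgrid[0:480,0:640]
    p=cv2.undistortPoints(np.stack([u,v],-1).reshape(-1,1,2).astype(float),K,np.array(c["distortion"],float)).reshape(480,640,2)
    P=np.dstack([p*dep[...,None],dep])
    M,t=pose(c); W=P@M.T+t; W[dep<=0]=np.nan
    return W
E
cat > a.py <<'E'
from h import *
print(telemetry.read_state())
ims=[]
for n in("scene","top"):
    im,d=eyes.get_image(n);c=eyes.calibration(n);print(n,c)
    np.save(f"{n}.npy",cloud(n,d,c));ims.append(im);cv2.imwrite(f"pics/{n}.png",im)
    for o in("rack","bottle_a","bottle_b","bottle_c"):
        M,t=pose(c)
        for k in finder.pinpoint(n,o)[:3]: print(n,o,round(k["confidence"],2),(M@np.array(k["location"])+t).round())
E
python3 a.py
```

```text
{'clock': 0.0, 'qpos': array([ 1.15523312,  0.62934768,  0.03841204,  1.51837702, -0.02699041,
        0.99627625, -0.01997969]), 'qd': array([-0.00056447,  0.00040655,  0.00033695, -0.00020161, -0.00130441,
        0.00024018,  0.00098199]), 'tau': array([-4.27256737e-04, -5.63385451e+01,  1.22651696e+00, -1.93435282e+01,
        1.11352064e-02,  1.06611487e-02,  5.72616131e-06]), 'eef_pos': array([ 222.56634608, -610.04464676,  230.3846456 ]), 'tool_rot': array([-3.13970155e+00,  1.55553766e-05,  3.49812745e-01]), 'force': array([0.17114431, 0.12906916, 0.68060099]), 'torque': array([-0.0423725 , -0.02137027,  0.00282425]), 'gripper_force': 0.0, 'width': 85.07457786348785}
scene {'fx': 494.94244371091776, 'fy': 494.94244371091776, 'cx': 309.3060839845491, 'cy': 237.35576725284793, 'distortion': array([0.03230995, 0.        , 0.        , 0.        , 0.        ]), 'position': array([-159.0198383 ,  383.00081306,  512.2100518 ]), 'attitude': array([-2.11563331,  0.00878238, -2.13841848])}
scene rack 0.68 [534. 158.   4.]
scene bottle_a 0.94 [541.  72.   1.]
scene bottle_a 0.65 [ 427. -261.    4.]
scene bottle_b 0.94 [541.  72.   1.]
scene bottle_b 0.65 [ 427. -261.    4.]
scene bottle_c 0.94 [541.  72.   1.]
scene bottle_c 0.65 [ 427. -261.    4.]
top {'fx': 458.86237434854957, 'fy': 458.86237434854957, 'cx': 318.3627672932006, 'cy': 241.78516686456456, 'distortion': array([-0.07182513,  0.        ,  0.        ,  0.        ,  0.        ]), 'position': array([ 456.91060839,  -32.78618968, 1057.03958294]), 'attitude': array([-3.09402121, -0.01456403, -1.59720171])}
top rack 0.85 [534. 159.  -2.]
top bottle_a 0.81 [541.  72.   2.]
top bottle_a 0.69 [ 430. -262.    2.]
top bottle_a 0.56 [533. 155.  -1.]
top bottle_b 0.81 [541.  72.   2.]
top bottle_b 0.69 [ 430. -262.    2.]
top bottle_b 0.56 [533. 155.  -1.]
top bottle_c 0.81 [541.  72.   2.]
top bottle_c 0.69 [ 430. -262.    2.]
top bottle_c 0.56 [533. 155.  -1.]
```

```bash
cat > b.py <<'E'
import numpy as np,cv2
W=np.load("top.npy");z=W[...,2]
for nm,m in(("rack",(abs(z-25)<5)&(W[...,1]>0)&(W[...,0]>420)&(W[...,0]<680)),):
    p=W[m][:,:2].astype(np.float32);print(nm,len(p))
    m2=cv2.morphologyEx(m.astype(np.uint8),cv2.MORPH_OPEN,np.ones((3,3)))
    n,l,s,_=cv2.connectedComponentsWithStats(m2);k=1+s[1:,4].argmax();print(cv2.minAreaRect(W[l==k][:,:2].astype(np.float32)))
t=((z>45)&(z<250)).astype(np.uint8)
n,l,s,ce=cv2.connectedComponentsWithStats(t)
for i in range(1,n):
    if s[i,4]>40:
        q=W[l==i];top=np.percentile(q[:,2],90);u=q[q[:,2]>top-8];print(s[i,:5],"top",top.round(),"topcen",((u[:,:2].max(0)+u[:,:2].min(0))/2).round(),"ext",np.ptp(q[:,:2],axis=0).round(),q[:,:2].min(0).round())
E
python3 b.py
```

```text
rack 3097
((534.7564086914062, 176.2784881591797), (76.6300277709961, 201.7808380126953), 1.8538432121276855)
[    0     0   640    99 25129] top 216.0 topcen [960. -69.] ext [ 145. 1522.] [ 819. -834.]
[  74   83   96  102 7991] top 87.0 topcen [774. 381.] ext [218. 202.] [645. 280.]
[ 223  146  119   33 2404] top 235.0 topcen [661.  15.] ext [ 33. 214.] [635. -92.]
[ 99 186   8  29 164] top 54.0 topcen [610. 430.] ext [63. 18.] [579. 422.]
[435 205  15  14 157] top 63.0 topcen [ 565. -321.] ext [29. 31.] [ 550. -341.]
[  24  215   99  265 4669] top 129.0 topcen [298. 465.] ext [563. 180.] [ 11. 376.]
[252 218  20  20 306] top 93.0 topcen [539.  74.] ext [41. 41.] [518.  54.]
[217 222  20  18 278] top 86.0 topcen [534. 152.] ext [37. 40.] [515. 132.]
[410 266  17  17 214] top 87.0 topcen [ 427. -264.] ext [35. 32.] [ 410. -282.]
[ 270  442   64   38 1869] top 191.0 topcen [57. -3.] ext [ 59. 129.] [  9. -66.]
```

View pics/top.png

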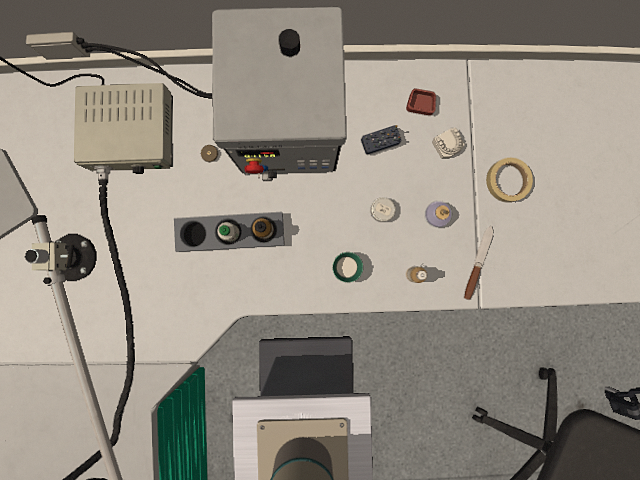

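View pics/scene.png

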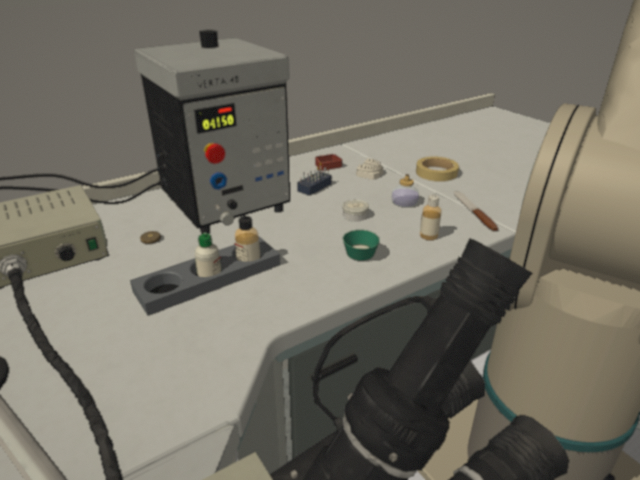

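The top view shows the white-capped bottle_b out on the bench at pixel (418,273), which is about (428,-263) mm. The green-cap bottle (228,231) and the black-cap bottle (263,229) stand in the rack. The free well is the +y one at (192,234), about (532,235) mm. The scene view confirms this.

Request:
move_arm --pt "0 0 8 0.022 0.038 0 0.085" --pt "0 0 8 0.022 0.038 0 0.085" --pt "0 0 8 0.022 0.038 0 0.085" --pt "0 0 8 0.022 0.038 0 0.085" --pt "0 0 8 0.022 0.038 0 0.085"

```text
clock: 1.0
eef_pos: [333.5, -419.2, 231.6]
tool_rot: [3.141, 0.0, 1.053]
force: [0.5, -0.6, -0.1]
width: 85.0
gripper_force: 0.0
```

Request:
move_arm --pt "0 0 8 0.022 0.038 0 0.085" --pt "0 0 8 0.022 0.038 0 0.085" --pt "0 0 8 0.022 0.038 0 0.085" --pt "0 0 8 0.022 0.038 0 0.085" --pt "0 0 0 0 0 0 0.085"

```text
clock: 1.5
eef_pos: [424.6, -262.4, 232.0]
tool_rot: [3.138, -0.003, 1.619]
force: [0.5, -0.9, -0.2]
width: 84.9
gripper_force: 0.0
```

```bash
cat > w.py <<'E'
from h import *
c=eyes.calibration("wrist");im,d=eyes.get_image("wrist");W=cloud("wrist",d,c);cv2.imwrite("pics/wrist1.png",im)
M,t=pose(c);s=telemetry.read_state();print(s["eef_pos"],s["tool_rot"])
for k in finder.pinpoint("wrist","bottle_b")[:2]: print(k["confidence"],(M@np.array(k["location"])+t).round(1))
z=W[...,2];near=np.hypot(W[...,0]-428,W[...,1]+263)<45
for a,b in((20,60),(60,72),(85,97)):
    q=W[near&(z>a)&(z<b)]
    if len(q)>10: print(a,b,len(q),((q.max(0)+q.min(0))/2).round(1),np.ptp(q,axis=0).round(1),cv2.minEnclosingCircle(q[:,:2].astype(np.float32)),np.median(q[:,2]))
E
python3 w.py
```

```text
[ 422.65419408 -265.71207859  231.74063684] [ 3.14005230e+00 -8.06820690e-04  1.61270873e+00]
0.75 [ 428.9 -267.4    1.2]
20 60 299 [ 428.1 -260.9   40.1] [38.2 27.  39.6] ((427.8402404785156, -265.158203125), 19.46651268005371) 47.05415338532555
60 72 579 [ 426.7 -265.5   65.9] [34.1 32.9 11.6] ((426.8291015625, -266.1120300292969), 17.344573974609375) 64.7233509562887
85 97 422 [ 426.9 -266.    89.2] [20.3 19.7  8.2] ((426.8935241699219, -266.08050537109375), 10.180745124816895) 87.87153161577822
```

View pics/wrist1.png

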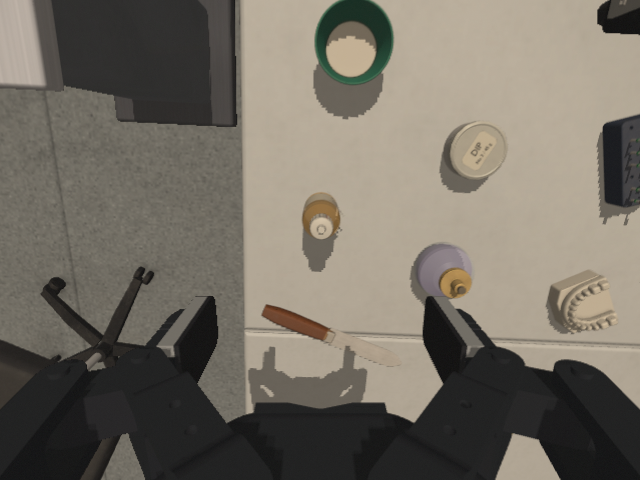

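The wrist view shows the bottle at pixel (321,220), with clear space for the fingers on both sides. The measured centre is (427,-266), which matches the top view.

Request:
move_arm --pt "0 0 0 0.005 0 -0.046 0.085" --pt "0 0 0 0 0 -0.05 0.085" --pt "0 0 0 0 0 0 0.085"

```text
clock: 1.9
eef_pos: [420.6, -268.1, 130.0]
tool_rot: [-3.13, -0.006, 1.604]
force: [-0.9, -0.1, 0.3]
width: 85.1
gripper_force: 0.0
```

```bash
python3 -c "
from h import *
for i in range(4):
    s=telemetry.read_state();print(s['eef_pos'],s['tool_rot'])
c=eyes.calibration('wrist');im,d=eyes.get_image('wrist');W=cloud('w',d,c);z=W[...,2]
near=np.hypot(W[...,0]-428,W[...,1]+266)<30
q=W[near&(z>84)&(z<97)];print(len(q),cv2.minEnclosingCircle(q[:,:2].astype(np.float32)),np.median(q[:,2]))
s=telemetry.read_state();print(s['eef_pos'])
"
```

```text
[ 420.5823148  -268.08529318  130.01928046] [-3.12992776 -0.00600887  1.60350025]
[ 420.5823148  -268.08529318  130.01928046] [-3.12992776 -0.00600887  1.60350025]
[ 420.5823148  -268.08529318  130.01928046] [-3.12992776 -0.00600887  1.60350025]
[ 420.5823148  -268.08529318  130.01928046] [-3.12992776 -0.00600887  1.60350025]
958 ((426.7814636230469, -266.19366455078125), 10.229670524597168) 87.85572723226333
[ 422.81745918 -268.83639504  133.11673619]
```

Request:
move_arm --pt "0 0 0 0.004 0.002 -0.049 0.085" --pt "0 0 0 0 0 -0.048 0.085" --pt "0 0 0 0 0 0 0.085"

```text
clock: 2.25
eef_pos: [426.9, -266.1, 35.1]
tool_rot: [-3.134, -0.004, 1.605]
force: [-0.8, 0.7, 0.9]
width: 85.1
gripper_force: 0.0
```

Request:
move_arm --pt "0 0 0 0 0 0 0.02" --pt "0 0 0 0 0 0 0.02" --pt "0 0 0 0 0 0 0.02" --pt "0 0 0 0 0 0 0.02" --pt "0 0 0 0 0 0 0.02"

```text
clock: 2.75
eef_pos: [431.0, -268.0, 41.2]
tool_rot: [3.138, 0.003, 1.606]
force: [-2.3, -0.4, 11.5]
width: 34.6
gripper_force: 57.6
```

Request:
move_arm --pt "0 0 0 0 0 0.02 0.02" --pt "0 0 0 0 0 0.04 0.02" --pt "0 0 0 0 0 0.05 0.02" --pt "0 0 0 0 0 0.03 0.02" --pt "0 0 0 0 0 0 0.02"

```text
clock: 3.25
eef_pos: [432.7, -268.3, 183.9]
tool_rot: [3.132, 0.006, 1.606]
force: [-0.4, 0.8, -0.2]
width: 35.0
gripper_force: 59.1
```

```bash
python3 -c "
from h import *
im,d=eyes.get_image('scene');cv2.imwrite('pics/s2.png',im[100:420,250:640])
s=telemetry.read_state();print(s)
"
```

```text
{'clock': 3.3, 'qpos': array([ 0.72450646,  0.50811006, -0.3234044 ,  1.9638579 ,  0.2441439 ,
        0.69988422,  0.28745956]), 'qd': array([-0.0113054 ,  0.06012341,  0.02058099,  0.04425712,  0.00776398,
       -0.01498928, -0.00702692]), 'tau': array([ 4.97574359e-02, -4.66073048e+01, -3.11837219e+00, -1.55684423e+01,
       -4.65255522e-02,  5.71818533e-02,  4.84131428e-02]), 'eef_pos': array([ 431.13850329, -267.67314766,  181.56361693]), 'tool_rot': array([3.13608859, 0.00406852, 1.60583502]), 'force': array([-0.47687889, -0.37603162, -1.43272533]), 'torque': array([0.01742719, 0.05862426, 0.05010385]), 'gripper_force': 59.09352958202362, 'width': 35.15749343799979}
```

View pics/s2.png

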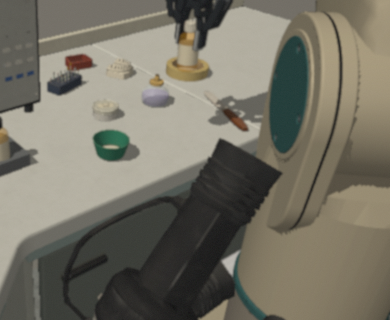

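Bottle_b is held upright between the fingers at about (190,45) in the crop, clear of the bench. Next I carry it towards the free well.

Request:
move_arm --pt "0 0 0 0.005 0.02 0 0.02" --pt "0 0 0 0.007 0.04 0 0.02" --pt "0 0 0 0.007 0.042 0 0.02" --pt "0 0 0 0.007 0.042 0 0.02" --pt "0 0 0 0.007 0.042 0 0.02"

```text
clock: 3.8
eef_pos: [461.8, -79.2, 177.6]
tool_rot: [-3.14, -0.0, 1.606]
force: [1.4, 0.8, -1.3]
width: 35.4
gripper_force: 59.1
```

Request:
move_arm --pt "0 0 0 0.007 0.042 0 0.02" --pt "0 0 0 0.007 0.042 0 0.02" --pt "0 0 0 0.007 0.042 0 0.02" --pt "0 0 0 0.007 0.042 0 0.02" --pt "0 0 0 0.007 0.042 0 0.02"

```text
clock: 4.3
eef_pos: [496.9, 130.6, 177.4]
tool_rot: [-3.14, 0.001, 1.607]
force: [1.7, 0.2, -0.9]
width: 34.8
gripper_force: 59.1
```

Request:
move_arm --pt "0 0 0 0.005 0.02 0 0.02" --pt "0 0 0 0 0 0 0.02"

```text
clock: 4.5
eef_pos: [502.3, 153.6, 177.6]
tool_rot: [-3.141, -0.002, 1.613]
force: [-0.3, -1.2, -1.1]
width: 35.0
gripper_force: 59.1
```

```bash
cat > w2.py <<'E'
from h import *
s=telemetry.read_state();print(s["eef_pos"],s["tool_rot"],s["width"])
c=eyes.calibration("wrist");im,d=eyes.get_image("wrist");W=cloud("wrist",d,c);cv2.imwrite("pics/wrist2.png",im)
z=W[...,2];x=W[...,0];y=W[...,1]
m=(abs(z-25)<6)&(x>470)&(x<600)&(y>0)&(y<300)
m2=cv2.morphologyEx(m.astype(np.uint8),cv2.MORPH_OPEN,np.ones((5,5)))
n,l,st,_=cv2.connectedComponentsWithStats(m2);k=1+st[1:,4].argmax()
q=W[l==k];print(st[k],np.median(q[:,2]),cv2.minAreaRect(q[:,:2].astype(np.float32)))
# well rim: contour hole of rack-top mask nearest the expected point
cs,h=cv2.findContours((l==k).astype(np.uint8),cv2.RETR_CCOMP,cv2.CHAIN_APPROX_NONE)
for cc,hh in zip(cs,h[0]):
    if len(cc)>60:
        p=np.array([W[v,u] for u,v in cc[:,0]]);p=p[abs(p[:,2]-25)<8][:,:2]
        if len(p)>20: print(hh[3]>=0,len(p),cv2.fitEllipse(p.astype(np.float32)))
np.save("w2.npy",W)
E
python3 w2.py
```

```text
[502.26255604 153.60726858 177.62974544] [-3.14120332e+00 -2.17744532e-03  1.61255474e+00] 34.95342038842398
[  313    66   100   231 10680] 25.105569246699815 ((534.0439453125, 180.40975952148438), (76.31725311279297, 193.8409423828125), 1.7429447174072266)
False 799 ((535.1541137695312, 200.28819274902344), (81.33769226074219, 212.2776641845703), 5.65855598449707)
True 229 ((531.9090576171875, 233.99508666992188), (57.83000183105469, 58.530792236328125), 26.270000457763672)
```

View pics/wrist2.png

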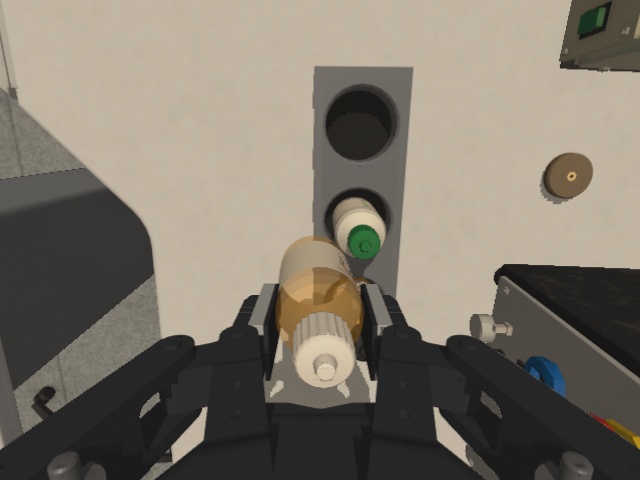

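The free well is at pixel (360,122), giving (531.9, 234.0) with a 58 mm rim, which is the right size. The bottle is held at (320,290). I'll check its lean before inserting.

```bash
python3 -c "
from h import *
W=np.load('w2.npy');im=cv2.imread('pics/wrist2.png')
p=W[230:300,270:375].reshape(-1,3);p=p[(p[:,2]>110)&(np.hypot(p[:,0]-502,p[:,1]-154)<30)]
for a in range(125,225,8):
    q=p[(p[:,2]>=a)&(p[:,2]<a+8)]
    if len(q)>15:
        A=np.c_[2*q[:,:2],np.ones(len(q))];s=np.linalg.lstsq(A,(q[:,:2]**2).sum(1),rcond=None)[0]
        print(a,len(q),s[:2].round(1),np.sqrt(s[2]+s[0]**2+s[1]**2).round(1),q.min(0).round(),q.max(0).round())
print(telemetry.read_state()['eef_pos'])
"
```

```text
133 24 [499.1 155.4] 17.8 [485. 164. 139.] [515. 173. 141.]
141 236 [499.2 155.4] 17.9 [482. 159. 141.] [515. 174. 149.]
149 270 [499.8 155.4] 18.1 [482. 158. 149.] [516. 174. 157.]
157 338 [500.3 155.2] 18.3 [482. 158. 157.] [521. 174. 165.]
165 378 [500.8 155.4] 18.2 [483. 159. 165.] [521. 178. 173.]
173 441 [501.4 154.9] 18.6 [484. 159. 173.] [520. 174. 181.]
181 739 [502.7 151.6] 21.7 [481. 158. 181.] [525. 175. 189.]
189 945 [503. 151.] 21.9 [482. 161. 189.] [524. 174. 197.]
197 1160 [502.  158.9] 12.5 [483. 163. 197.] [522. 173. 205.]
[501.82865969 150.60480392 177.40379532]
```

Request:
move_arm --pt "0 -3.5 0 0.015 0.039 0 0.02" --pt "0 0 0 0.015 0.04 0 0.02" --pt "0 0 0 0 0 0 0.02" --pt "0 0 0 0 0 -0.02 0.02" --pt "0 0 0 0 0 0 0.02"

```text
clock: 5.05
eef_pos: [530.8, 225.1, 155.8]
tool_rot: [3.086, 0.006, 1.605]
force: [-0.8, -0.4, -0.4]
width: 35.4
gripper_force: 59.2
```

```bash
cat > w3.py <<'E'
from h import *
s=telemetry.read_state();e=s["eef_pos"];print(e,s["tool_rot"],s["force"])
c=eyes.calibration("wrist");im,d=eyes.get_image("wrist");W=cloud("wrist",d,c)
p=W[225:300,270:375].reshape(-1,3);p=p[(p[:,2]>70)&(np.hypot(p[:,0]-e[0],p[:,1]-e[1])<30)]
for a in range(110,165,8):
    q=p[(p[:,2]>=a)&(p[:,2]<a+8)]
    if len(q)>15:
        A=np.c_[2*q[:,:2],np.ones(len(q))];s=np.linalg.lstsq(A,(q[:,:2]**2).sum(1),rcond=None)[0]
        print(a,len(q),s[:2].round(1),np.sqrt(s[2]+s[0]**2+s[1]**2).round(1),q[:,2].min().round())
E
python3 w3.py
```

```text
[530.79911385 225.09831452 155.75286247] [3.08618275 0.00626386 1.60471259] [-0.81103986 -0.44586051 -0.39035121]
118 241 [529.6 226.6] 17.9 118.0
126 262 [529.7 226.6] 18.1 126.0
134 324 [529.8 226.4] 18.4 134.0
142 375 [529.9 227.1] 17.9 142.0
150 434 [530.  226.6] 18.3 150.0
158 688 [530.6 223.6] 21.3 158.0
```

The bottle is now vertical, with its base at (529.6, 226.6) and its underside at about 118 mm. I shift +2 and +7 mm to the well centre and descend.

Request:
move_arm --pt "0 0 0 0.002 0.007 0 0.02" --pt "0 0 0 0 0 -0.04 0.02" --pt "0 0 0 0 0 -0.035 0.02" --pt "0 0 0 0 0 0 0.02"

```text
clock: 5.5
eef_pos: [532.2, 233.6, 80.1]
tool_rot: [3.087, 0.006, 1.606]
force: [-1.6, -0.7, -0.6]
width: 35.0
gripper_force: 59.2
```

Request:
move_arm --pt "0 0 0 0 0 -0.015 0.02" --pt "0 0 0 0 0 -0.01 0.02" --pt "0 0 0 0 0 -0.01 0.02" --pt "0 0 0 0 0 0 0.02"

```text
clock: 5.9
eef_pos: [534.6, 235.1, 48.0]
tool_rot: [3.081, 0.003, 1.606]
force: [-0.1, -0.4, -1.8]
width: 34.9
gripper_force: 59.2
```

Request:
move_arm --pt "0 0 0 0 0 -0.004 0.02" --pt "0 0 0 0 0 -0.002 0.02" --pt "0 0 0 0 0 0 0.02"

```text
clock: 6.2
eef_pos: [534.9, 235.3, 42.4]
tool_rot: [3.08, 0.002, 1.606]
force: [-0.7, -0.6, -0.6]
width: 34.9
gripper_force: 59.2
```

Request:
move_arm --pt "0 0 0 0 0 -0.002 0.02" --pt "0 0 0 0 0 0 0.02"

```text
clock: 6.4
eef_pos: [535.3, 235.5, 41.7]
tool_rot: [3.079, 0.002, 1.606]
force: [-2.5, -1.2, 9.7]
width: 35.1
gripper_force: 62.6
```

There is contact at TCP z of about 41, the same height as at the grasp, so the bottle is on the bench inside the well. Releasing and retreating.

Request:
move_arm --pt "0 0 0 0 0 0 0.07" --pt "0 0 0 0 0 0 0.07" --pt "0 0 0 0 0 0 0.07" --pt "0 0 0 0 0 0 0.07" --pt "0 0 0 0 0 0 0.07"

```text
clock: 6.9
eef_pos: [534.8, 235.3, 40.2]
tool_rot: [3.081, 0.002, 1.606]
force: [0.4, -0.3, -0.1]
width: 70.0
gripper_force: 0.0
```

Request:
move_arm --pt "0 0 0 0 0 0.02 0.07" --pt "0 0 0 0 0 0.04 0.07" --pt "0 0 0 0 0 0.05 0.07" --pt "0 0 0 0 0 0.04 0.07" --pt "0 0 0 0 0 0 0.07"

```text
clock: 7.4
eef_pos: [538.2, 237.4, 196.2]
tool_rot: [3.07, -0.003, 1.606]
force: [0.6, 0.4, -0.9]
width: 70.3
gripper_force: 0.0
```

```bash
python3 -c "
from h import *
c=eyes.calibration('wrist');im,d=eyes.get_image('wrist');W=cloud('w',d,c);z=W[...,2]
near=np.hypot(W[...,0]-532,W[...,1]-234)<30
for a,b in((45,72),(82,97)):
    q=W[near&(z>a)&(z<b)];print(len(q),cv2.minEnclosingCircle(q[:,:2].astype(np.float32)),np.percentile(q[:,2],[50,98]))
i2,_=eyes.get_image('scene');cv2.imwrite('pics/end.png',np.hstack([cv2.resize(im,(400,300)),cv2.resize(i2[140:350,100:380],(400,300))]))
print(telemetry.read_state()['eef_pos'],telemetry.read_state()['force'])
"
```

```text
976 ((536.7291259765625, 237.44346618652344), 19.000444412231445) [64.5086872  69.70731139]
584 ((537.0230102539062, 234.9525909423828), 10.319483757019043) [88.47329486 93.07084407]
[535.24433092 235.38153074 191.24937524] [-0.42268666 -1.74283626 -0.54911223]
```

View pics/end.png

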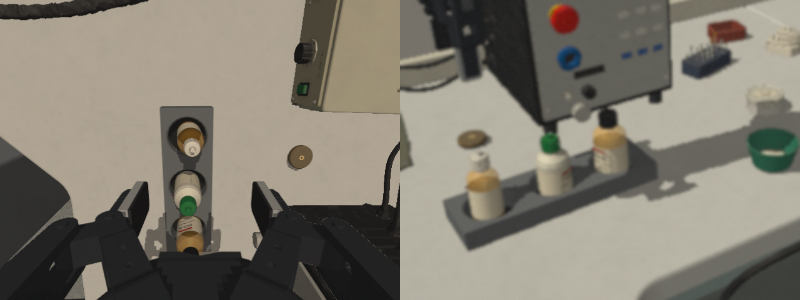

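The left half shows all three bottles in their wells, with bottle_b's cap at (192,148). The right half shows them upright. The cap is at z of about 88, as it was when standing on the bench, and about 5 mm off the well centre, so the bottle is fully down.

```bash
python3 -c "
from cell import ctrl;print(ctrl.finish_job())"
```

```text
the job is handed in; nothing more can be done
None
```

Bottle_b (white cap) now stands upright and fully down in the free +y well, about 5 mm off its centre; the other two bottles were left in their wells, and the job was handed in at about 7.5 s with no verdict returned.

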